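# Index the vial carousel by one division with its worm crank

## Task

Move the carousel's stop pin from its hole to the next one (the middle of the three holes), fully home, then wind the crank clockwise, several turns, until the screw in the carousel's lug has come round and is nipped firmly against the pin. Feel for the crank stiffening and stop there: nip it, do not force it. Turn the carousel only by the crank, let go of everything, and do not move the jar or the bottle.

Things in the scene. Friction and masses are not known exactly. Their poses are not given: they have to be found in the camera images.
- stop_pin: Loose dark steel pin, 82 mm long, 190 to 300 g, upright in a hole. Origin: centre of its foot, z up. Shank 16 mm diameter with chamfered foot, z 0 to 23 mm; collar z 23 to 39, tapering from 30 to 22 mm; grip 22 mm, z 40 to 82. Seated, the collar rests on the block and the foot is 23 mm below the hole's mouth. Grip above the collar: the lug (top 40 mm high) may be beside it.
- hole_start (a point): Centre of the mouth of the blind hole (17 mm wide, 23 mm deep, mouth 26 mm above the table) where the pin stands at first. Axes of the fixed frame: z up, y from the crank to the carousel's axis, x away from the robot. Three holes in 32 mm blocks lie 45 degrees apart on an 85 mm radius about the carousel's axis.
- hole_next (a point): Centre of the mouth of the middle hole, same size and axes, 45 degrees clockwise (seen from above) from hole_start, on the robot's side (-x) of the carousel's axis. The third hole, 45 degrees further clockwise, stays empty.
- crank_axis (a point): Point on the crank's vertical axis, 90 mm above the table, over a grey 80x80x48 mm worm box, 175 mm from the carousel's axis; axes as hole_start. Clockwise from above turns the carousel clockwise, 15 degrees a turn; it takes 3 to 4.5 turns. Well nipped is 5 to 80 N on the pin; more is forcing. Let go, the worm holds, but the nip may relax to half as the pin settles: aim for 20 to 40 N.
- crank_handle (a point): Middle of the crank's upright black handle: 16 mm diameter, 70 to 112 mm above the table, 28 mm from the axis. It revolves freely on its pin, so lead it round without turning the wrist. Free running takes 3 to 6 N at the handle, along its path; once the screw bears on the pin, each further 1 N at the handle adds about 8 N at the pin, within a few degrees of crank.
- carousel: Aluminium disc, 132 mm diameter, top 28 mm above the table, with a steel lug and eight 12 mm vials (tops 62 mm above the table), geared 24:1 to the crank. Origin on its vertical axis at table height; x, y turn with it. A bent steel spout, 110 mm tall, stands at the side away from the robot.
- lug_tip (a point): Outer end of the steel lug, a 12 mm wide radial bar 28 to 40 mm above the table, 106 mm from the carousel's axis. A 10 mm set screw stands out of its clockwise side, 85 mm from the axis, by 2 to 11 mm, set differently each time and not reported; its end meets the pin's collar when the lug's centre line is 15 to 21.5 degrees short of the pin's. Starts 2 to 20 degrees short of the first pin place.
- jar: Bystander: clear sample jar with a screw cap, 41 mm diameter, 53 mm tall, origin under its centre.
- bottle: Bystander: clear bottle with a screw cap, 56 mm diameter, 100 mm tall, origin under its centre.
There are look-alikes about, which are no part of the job. What is meant by the stop_pin is not purple, and is the larger of those in its own colour.

How it is judged:
By the outcome, as a careful person would: the job done as asked, in the order asked, and still so for the second after the job is handed in, with the robot touching nothing.
It also fails if it takes over 72 s, if anything falls off the work surface, if the arm or the gripper's body presses on something with over 40 N, if the wrist force passes 120 N, or if a joint passes its speed limit or range.

## Robot

A 6-joint arm with a two-finger parallel gripper is mounted at the origin on a cart in front of the work surface, level with it; the furniture and walls round the work are solid. World frame = base frame: x ahead of the robot, y to its left, z up, the work surface at z = 0. Lengths are in mm, angles in rad, forces in N, time in s.
With the tool pointing down it reaches from about 350 to 800 mm from the base axis. Payload 7.3 kg.
Tool frame: the origin (TCP) lies midway between the tips of the shut fingers; the grasp point (between the pads) lies 19 mm behind it; z points along the fingers, y is the direction in which the jaws open and shut (so a half turn about z gives the same grasp; the last joint's range is limited). The gripper opens to 85 mm and grips with 20 to 120 N. Pads are 22 mm wide; open, the fingers measure 114 mm over their backs; the gripper's body (76 mm by 85 mm) begins 54 mm behind the grasp point. The pads swing forward as they close: fully open they stand 13 mm farther back than shut.
Start: joints at [1.086, 0.342, 1.524, -0, 1.275, -0.146], TCP at [174.473, 495.181, 231.322] pointing down, gripper open.
Joint ranges: [-2.53, 2.53], [-0.77, 2.02], [0.04, 2.7], [-1, 4.14], [0.28, 2.66], [-3.11, 3.11]. Speed limits (rad/s): [2.57, 2.57, 3.14, 3.14, 3.14, 3.14].

## Interface

Orientations are given as a unit quaternion [w, x, y, z].
In Python, from bench import observe, snapshot, calibration, job_done gives the robot as it stands.
- The arm moves only by the tool servo_tool, never from a script. Its argument "plan" is a list of rows, each an object of numbers: "hand": the opening, from 0 (shut) to 1 (fully open); "tx", "ty", "tz": the shift along the tool's x, y, z in m; "ax", "ay", "az": the turn, a rotation vector about the tool's x, y, z in degrees. A call has 1 to 8 rows; each row shifts and turns the commanded pose from where the row before left it, along the tool's axes as they then stand; what a row does not reach is not made up. A row lasts 1/12 s, in which the tool goes at most 41.7 mm and 7.16 degrees, less where a joint would pass 70% of its speed; a pose out of reach is approached as far as the arm can. A call with a gripper value outside its range is refused whole. The fingers move at their own pace and stop on an object; "newtons" is the grip in N (left out, the last holds). Time passes only in rows, so rows that do not move let the fingers close. It gives the time, the measured TCP pose, the force and the opening at its end, in the units of the state.
- observe(): the state, without advancing time (a new reading comes with each control period).
- snapshot(name): name is "scene" or "side" or "wrist"; returns the picture (420x560x3 uint8, red, green, blue); there is no depth.
- calibration(name): a dict with "K" (3x3 intrinsics, pixels), "T" (4x4, takes a point from camera to world coordinates); the wrist camera has in their place "T_tool_cam" (4x4, takes a point from camera to tool coordinates, whose origin is the TCP and whose axes are the flange's). Camera axes: x right, y down, z forward; pixel columns grow to the right and rows downward; lengths in mm; the calibration is good to about 2 mm. A picture is of the moment at which its call begins: read the wrist's pose just before it. calibration takes no time and is no camera call.
- job_done(): hands the job in, once; it reports no verdict.
The state is a dict: "clock": time; "joints": joint angles; "joint_vel": joint speeds; "joint_efforts": joint torques, N m; "eef_pos": TCP position; "tool_rot": TCP orientation; "force": force on the tool from outside, world axes, zero at the start; "moment": the same for the moment, N m; "finger_gap": opening from 0.0 (shut) to 1.0 (fully open).
Only numpy, scipy, OpenCV 4.12 (cv2) and the standard library are available. Lean on these libraries where they do the work, as an engineer would, in place of code of your own. Each camera call takes 0.05 s, during which the arm holds its last target. There are 200 camera calls.

## Working session

There is one attempt and no reset: what is moved stays moved. The work goes in short steps, Python scripts to look and compute and a tool call to move; the robot and the scene stay as the last step left them, time stands still between calls to the robot, and variables do not carry over. Pictures are saved under pics/ and viewed, about 8 in all and at most 12, crops included, and the job is handed in when it is done.

Besides the shell and the picture viewer there is one more tool, called as name([rows], argument=value, ...), one row to a line, values as JSON. servo_tool: Moves the arm, as the interface text tells. Its arguments: {"type":"object","properties":{"plan":{"type":"array","items":{"type":"object","properties":{"hand":{"type":"number"},"tx":{"type":"number"},"ty":{"type":"number"},"tz":{"type":"number"},"ax":{"type":"number"},"ay":{"type":"number"},"az":{"type":"number"}}}},"newtons":{"type":"number"}},"required":["plan"]}

```bash
mkdir -p pics; ls
python3 - <<'E'
from bench import *
import cv2,numpy as np
np.set_printoptions(precision=3,suppress=True)
print(observe())
for n in("scene","side","wrist"):
    print(n,calibration(n))
    im=snapshot(n)[:,:,::-1]; cv2.imwrite(f"pics/{n}0.png",im)
E
```

```text
pics
{'clock': 0.0, 'joints': array([ 1.086,  0.343,  1.525, -0.   ,  1.275, -0.146]), 'joint_vel': array([-0.001, -0.   ,  0.   , -0.001,  0.   , -0.   ]), 'joint_efforts': array([ -0.   , -43.369, -24.601,  -0.   ,   0.008,  -0.   ]), 'eef_pos': array([174.262, 494.793, 230.594]), 'tool_rot': array([-0.   ,  0.169,  0.986, -0.001]), 'force': array([-0.433, -0.655,  0.338]), 'moment': array([-0.   ,  0.011, -0.021]), 'finger_gap': 0.9998957043032247}
scene {'K': array([[535.328,   0.   , 270.284],
       [  0.   , 535.328, 206.654],
       [  0.   ,   0.   ,   1.   ]]), 'T': array([[   0.655,   -0.408,    0.636, -127.196],
       [  -0.756,   -0.375,    0.537, -514.781],
       [   0.019,   -0.833,   -0.554,  593.856],
       [   0.   ,    0.   ,    0.   ,    1.   ]])}
side {'K': array([[471.513,   0.   , 274.67 ],
       [  0.   , 471.513, 208.423],
       [  0.   ,   0.   ,   1.   ]]), 'T': array([[ -0.992,  -0.052,   0.114, 380.567],
       [ -0.124,   0.511,  -0.851, 789.373],
       [ -0.014,  -0.858,  -0.513, 565.86 ],
       [  0.   ,   0.   ,   0.   ,   1.   ]])}
wrist {'K': array([[331.458,   0.   , 277.988],
       [  0.   , 331.458, 208.862],
       [  0.   ,   0.   ,   1.   ]]), 'T_tool_cam': array([[  -0.   ,   -0.95 ,   -0.312,   80.648],
       [   1.   ,   -0.   ,    0.001,    0.505],
       [  -0.001,   -0.312,    0.95 , -143.879],
       [   0.   ,    0.   ,    0.   ,    1.   ]])}
```

View pics/scene0.png

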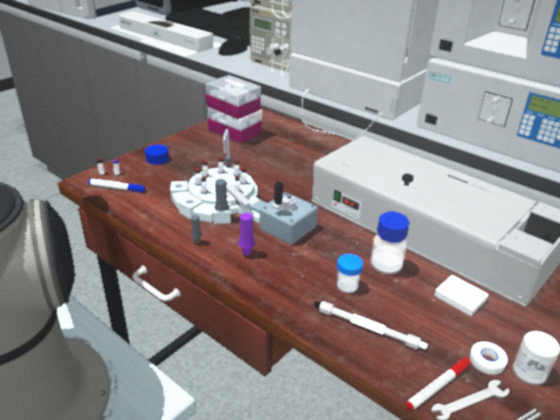

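View pics/side0.png

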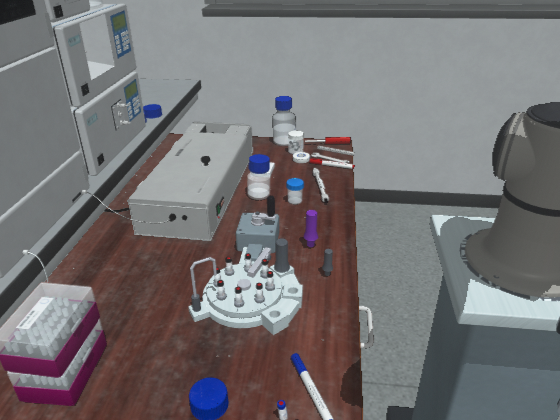

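The scene shows the carousel at about (222,190), the dark pin at (221,182 top) in its hole, the crank handle at (278,184 top) and a smaller grey look-alike at (196,230). In the side view these are the pin top (282,241), the handle top (270,198) and the carousel (240,290).

```bash
cat > h.py <<'E'
from bench import *
import cv2,numpy as np
from scipy.spatial.transform import Rotation as R
np.set_printoptions(precision=2,suppress=True)
def ray(K,T,uv):
    d=T[:3,:3]@np.linalg.inv(K)@[uv[0],uv[1],1.]; return T[:3,3],d/np.linalg.norm(d)
def plane(K,T,uv,z):
    o,d=ray(K,T,uv); return o+d*(z-o[2])/d[2]
def tri(rs):
    A=sum(np.eye(3)-np.outer(d,d) for o,d in rs); b=sum((np.eye(3)-np.outer(d,d))@o for o,d in rs)
    return np.linalg.solve(A,b)
def pose():
    s=observe(); w,x,y,z=s['tool_rot']; T=np.eye(4)
    T[:3,:3]=R.from_quat([x,y,z,w]).as_matrix(); T[:3,3]=s['eef_pos']; return T,s
def wristT(): return pose()[0]@calibration("wrist")["T_tool_cam"]
def cam(n):
    c=calibration(n); return c["K"],(c["T"] if n!="wrist" else wristT())
def proj(K,T,p):
    q=np.linalg.inv(T)@np.append(p,1.); q=K@q[:3]; return q[:2]/q[2]
def tool(dxyz): return pose()[0][:3,:3].T@np.array(dxyz,float)
E
python3 - <<'E'
from h import *
S,D=cam("scene"),cam("side")
for n,a,b in [("pin top",(221,182),(282,241)),("handle top",(278,184),(270,198)),("jarcap",(350,257),(295,181)),("bottlecap",(393,218),(260,158)),("purple",(246,215),(312,212)),("decoy",(196,217),(328,250)),("disc c",(222,187),(243,287))]:
    print(n,tri([ray(*S,a),ray(*D,b)]))
T,_=pose(); print(T)
E
```

```text
pin top [460.53 101.35  83.42]
handle top [495.68  -6.33 108.27]
jarcap [ 463.39 -183.05   57.63]
bottlecap [ 547.23 -205.78  101.52]
purple [413.41  -5.31  82.67]
decoy [378.27  81.82  55.96]
disc c [522.03 161.65  21.03]
[[ -0.94   0.33  -0.   174.33]
 [  0.33   0.94  -0.   494.91]
 [  0.    -0.    -1.   230.79]
 [  0.     0.     0.     1.  ]]
```

servo_tool([
  {"tx": -0.03, "ty": -0.021, "tz": 0.001, "hand": 1},
  {"tx": -0.03, "ty": -0.021, "tz": 0.001},
  {"tx": -0.03, "ty": -0.021, "tz": 0.001},
  {"tx": -0.03, "ty": -0.021, "tz": 0.001},
  {"tx": -0.03, "ty": -0.021, "tz": 0.001},
  {"tx": -0.03, "ty": -0.021, "tz": 0.001},
  {"tx": -0.03, "ty": -0.021, "tz": 0.001},
  {"tx": -0.03, "ty": -0.021, "tz": 0.001},
])

```text
invalid input
```

servo_tool([
  {"tx": -0.03, "ty": -0.021},
  {"tx": -0.03, "ty": -0.021},
  {"tx": -0.03, "ty": -0.021},
  {"tx": -0.03, "ty": -0.021},
  {"tx": -0.03, "ty": -0.021},
  {"tx": -0.025, "ty": -0.019},
  {"az": -7},
  {"az": -7},
])

```text
invalid input
```

servo_tool([
  {"az": -7},
  {"az": -7},
  {"az": -7},
  {"az": -7},
  {"az": -7},
  {"az": -7},
  {"az": -7},
  {},
])

```text
invalid input
```

Run:
```python
from h import *
T,s=pose(); print(T,s['joints'],s['clock'],s['force'])
K,W=cam("wrist"); im=snapshot("wrist")[:,:,::-1]; np.savez("w1.npz",K=K,W=W); cv2.imwrite("pics/w1raw.png",im)
cv2.imwrite("pics/w1.png",cv2.resize(im,(800,600),interpolation=cv2.INTER_CUBIC))
for p in [(460,101,85),(521,161,28),(495,-6,110)]: print(proj(K,W,p)*800/560)
```

```text
[[ -0.94   0.33  -0.   174.33]
 [  0.33   0.94  -0.   494.91]
 [  0.    -0.    -1.   230.79]
 [  0.     0.     0.     1.  ]] [ 1.09  0.34  1.52  0.    1.28 -0.15] 0.15 [-0.28 -0.98 -0.17]
[ 88.69 706.78]
[204.18 669.34]
[-12.98 790.72]
```

servo_tool([
  {"tx": -0.03, "ty": -0.021, "tz": 0.001, "ax": 0, "ay": 0, "az": 0, "hand": 1},
  {"tx": -0.03, "ty": -0.021, "tz": 0.001, "ax": 0, "ay": 0, "az": 0, "hand": 1},
  {"tx": -0.03, "ty": -0.021, "tz": 0.001, "ax": 0, "ay": 0, "az": 0, "hand": 1},
  {"tx": -0.03, "ty": -0.021, "tz": 0.001, "ax": 0, "ay": 0, "az": 0, "hand": 1},
  {"tx": -0.03, "ty": -0.021, "tz": 0.001, "ax": 0, "ay": 0, "az": 0, "hand": 1},
  {"tx": -0.03, "ty": -0.021, "tz": 0.001, "ax": 0, "ay": 0, "az": 0, "hand": 1},
  {"tx": -0.03, "ty": -0.021, "tz": 0.001, "ax": 0, "ay": 0, "az": 0, "hand": 1},
  {"tx": -0.03, "ty": -0.021, "tz": 0.001, "ax": 0, "ay": 0, "az": 0, "hand": 1},
])

```text
clock: 0.87
eef_pos: [345.6, 255.4, 223.3]
tool_rot: [0.0, 0.168, 0.986, 0.0]
force: [1.0, -0.5, 0.3]
finger_gap: 0.998
```

servo_tool([
  {"tx": -0.029, "ty": -0.0205, "tz": 0.002, "ax": 0, "ay": 0, "az": 0, "hand": 1},
  {"tx": -0.029, "ty": -0.0205, "tz": 0.002, "ax": 0, "ay": 0, "az": 0, "hand": 1},
  {"tx": -0.029, "ty": -0.0205, "tz": 0.002, "ax": 0, "ay": 0, "az": 0, "hand": 1},
  {"tx": -0.029, "ty": -0.0205, "tz": 0.002, "ax": 0, "ay": 0, "az": 0, "hand": 1},
  {"tx": -0.029, "ty": -0.0205, "tz": 0.002, "ax": 0, "ay": 0, "az": 0, "hand": 1},
  {"tx": -0.029, "ty": -0.0205, "tz": 0.002, "ax": 0, "ay": 0, "az": 0, "hand": 1},
  {"tx": 0, "ty": 0, "tz": 0, "ax": 0, "ay": 0, "az": -7, "hand": 1},
  {"tx": 0, "ty": 0, "tz": 0, "ax": 0, "ay": 0, "az": -7, "hand": 1},
])

```text
clock: 1.53
eef_pos: [469.0, 81.2, 210.8]
tool_rot: [-0.0, 0.046, 0.999, -0.0]
force: [-0.4, -0.1, 0.2]
finger_gap: 0.999
```

servo_tool([
  {"tx": 0, "ty": 0, "tz": 0, "ax": 0, "ay": 0, "az": -7, "hand": 1},
  {"tx": 0, "ty": 0, "tz": 0, "ax": 0, "ay": 0, "az": -7, "hand": 1},
  {"tx": 0, "ty": 0, "tz": 0, "ax": 0, "ay": 0, "az": -7, "hand": 1},
  {"tx": 0, "ty": 0, "tz": 0, "ax": 0, "ay": 0, "az": -7, "hand": 1},
  {"tx": 0, "ty": 0, "tz": 0, "ax": 0, "ay": 0, "az": -7, "hand": 1},
  {"tx": 0, "ty": 0, "tz": 0, "ax": 0, "ay": 0, "az": -7, "hand": 1},
  {"tx": 0, "ty": 0, "tz": 0, "ax": 0, "ay": 0, "az": -7, "hand": 1},
  {"tx": 0, "ty": 0, "tz": 0, "ax": 0, "ay": 0, "az": 0, "hand": 1},
])

```text
clock: 2.2
eef_pos: [468.1, 83.1, 211.2]
tool_rot: [-0.0, -0.373, 0.928, 0.0]
force: [-0.6, -0.6, -0.0]
finger_gap: 1.0
```

Run:
```python
from h import *
T,s=pose(); print(T,s['joints'],s['clock'],s['force'])
K,W=cam("wrist"); im=snapshot("wrist")[:,:,::-1]; np.savez("w1.npz",K=K,W=W); cv2.imwrite("pics/w1raw.png",im)
cv2.imwrite("pics/w1.png",cv2.resize(im,(800,600),interpolation=cv2.INTER_CUBIC))
for p in [(460,101,85),(521,161,28),(495,-6,110)]: print(proj(K,W,p)*800/560)
```

```text
[[ -0.72  -0.69  -0.   468.11]
 [ -0.69   0.72   0.    83.13]
 [  0.     0.    -1.   211.17]
 [  0.     0.     0.     1.  ]] [ 0.01  0.27  1.69  0.    1.18 -2.32] 2.2 [-0.6 -0.6 -0. ]
[426.56 294.61]
[421.41 378.02]
[234.82 219.2 ]
```

View pics/w1.png

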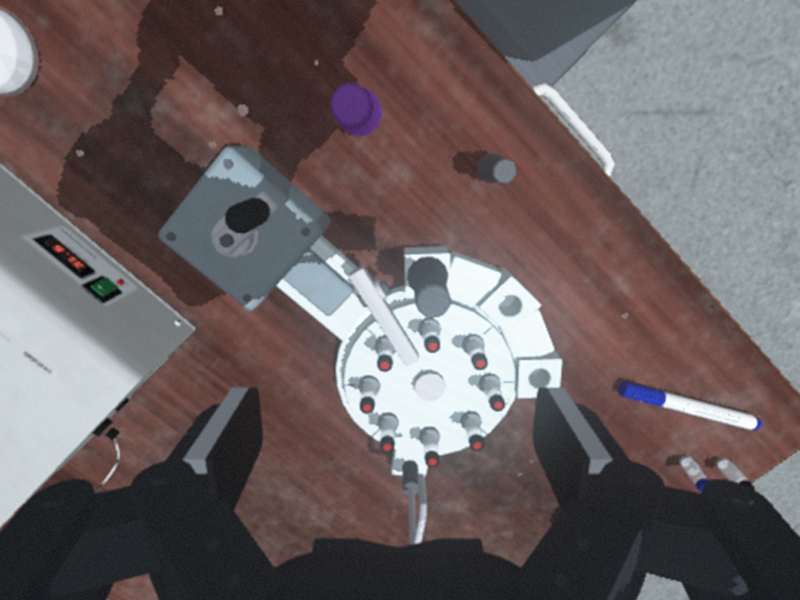

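The wrist view (800 px wide) shows the pin top at about (433,298), the next hole (510,306), the third hole (540,378), the hub (429,384) and the handle top (254,210). The lug runs from (360,270) to (410,360). The worm box corners are (235,146), (328,220), (248,308) and (160,235).

Run:
```python
from h import *
f=np.load("w1.npz"); K,W=f["K"],f["W"]; s=.7
g=lambda u,v,z: plane(K,W,(u*s,v*s),z)
pin=g(433,298,85);h2=g(510,306,26);h3=g(540,378,26);hub=g(429,384,34)
print("pin",pin,"h2",h2,"h3",h3,"hub",hub)
print([np.linalg.norm((a-hub)[:2]) for a in(pin,h2,h3)], np.linalg.norm((h2-h3)[:2]),np.linalg.norm((h2-pin)[:2]),"expect 65.06")
c=[g(*p,48) for p in[(235,146),(328,220),(248,308),(160,235)]]; print(np.array(c)); box=np.mean(c,0);print("box",box,np.linalg.norm((box-hub)[:2]))
ht=g(254,210,112); print("handle",ht,np.linalg.norm((ht-box)[:2]))
# fit of frame: angle th of y axis, centre c; hole angles
from scipy.optimize import least_squares
def model(p):
    cx,cy,th=p; C=np.array([cx,cy]); 
    out=[]
    for k in range(3):
        out.append(C+85*np.array([np.cos(a0(th)-k*np.pi/4),np.sin(a0(th)-k*np.pi/4)]))
    return C,out
def a0(th): return th
def res(p):
    C,o=model(p); return np.r_[o[0]-pin[:2],o[1]-h2[:2],o[2]-h3[:2],.5*(C-hub[:2])]
r=least_squares(res,[521,161,-2.36]); C,o=model(r.x); print("fit C",C,np.degrees(r.x[2]),o,r.fun)
lt=g(361,271,40);li=g(410,360,40); print("lug",lt,li,np.degrees(np.arctan2(*(lt[:2]-C)[::-1])),np.linalg.norm(lt[:2]-C))
v=C-box[:2];print("yaw of y axis",np.degrees(np.arctan2(v[1],v[0])),np.linalg.norm(v))
T,_=pose(); print("tool to pin",tool(np.append(o[0]-T[:2,3],0)),tool(np.append(pin[:2]-T[:2,3],0)))
```

```text
pin [458.84 105.3   85.  ] h2 [434.67 167.27  26.  ] h3 [458.09 228.    26.  ] hub [518.56 166.28  34.  ]
[np.float64(85.36254718513162), np.float64(83.89596081337487), np.float64(86.40600139810694)] 65.09641439260604 66.51546653648249 expect 65.06
[[480.58 -42.43  48.  ]
 [475.15  29.07  48.  ]
 [558.66  29.23  48.  ]
 [558.6  -43.72  48.  ]]
box [518.25  -6.96  48.  ] 173.24487957261485
handle [483.83  -1.55 112.  ] 34.84423252581862
fit C [518.91 166.99] -134.83588171641912 [array([458.98, 106.72]), array([433.91, 166.75]), array([458.63, 226.92])] [ 0.14  1.42 -0.76 -0.52  0.54 -1.08  0.17  0.35]
lug [487.48  68.52  40.  ] [512.27 139.79  40.  ] -107.69912891268518 103.36153970396667
yaw of y axis 89.7824087286245 173.95516399299717
tool to pin [-9.58 23.42  0.  ] [-8.51 22.49  0.  ]
```

servo_tool([
  {"tx": 0, "ty": 0, "tz": 0, "ax": 0, "ay": 0, "az": 7, "hand": 0.6},
  {"tx": 0, "ty": 0, "tz": 0, "ax": 0, "ay": 0, "az": 7, "hand": 0.6},
  {"tx": 0, "ty": 0, "tz": 0, "ax": 0, "ay": 0, "az": 7, "hand": 0.6},
  {"tx": 0, "ty": 0.0246, "tz": 0, "ax": 0, "ay": 0, "az": 0, "hand": 0.6},
  {"tx": 0, "ty": 0, "tz": 0.035, "ax": 0, "ay": 0, "az": 0, "hand": 0.6},
  {"tx": 0, "ty": 0, "tz": 0.035, "ax": 0, "ay": 0, "az": 0, "hand": 0.6},
  {"tx": 0, "ty": 0, "tz": 0.03, "ax": 0, "ay": 0, "az": 0, "hand": 0.6},
  {"tx": 0, "ty": 0, "tz": 0, "ax": 0, "ay": 0, "az": 0, "hand": 0.6},
], newtons=60)

```text
clock: 2.92
eef_pos: [455.1, 105.7, 106.7]
tool_rot: [-0.005, -0.194, 0.981, 0.001]
force: [-1.1, 0.1, -0.1]
finger_gap: 0.602
```

Run:
```python
from h import *
T,s=pose(); print(T,s['joints'],s['clock'],s['finger_gap'])
K,W=cam("wrist"); im=snapshot("wrist")[:,:,::-1]; np.savez("w2.npz",K=K,W=W)
cv2.imwrite("pics/w2.png",cv2.resize(im,(800,600),interpolation=cv2.INTER_CUBIC))
for p in [(459,106,85),(434,167,26),(459,227,26)]: print(proj(K,W,p)*800/560)
```

```text
[[ -0.92  -0.38  -0.01 455.1 ]
 [ -0.38   0.92  -0.   105.68]
 [  0.01   0.    -1.   106.65]
 [  0.     0.     0.     1.  ]] [ 0.06  0.39  1.84  0.    0.92 -1.9 ] 2.9167 0.6022609146831056
[391.47 371.22]
[522.55 318.85]
[601.33 399.28]
```

View pics/w2.png

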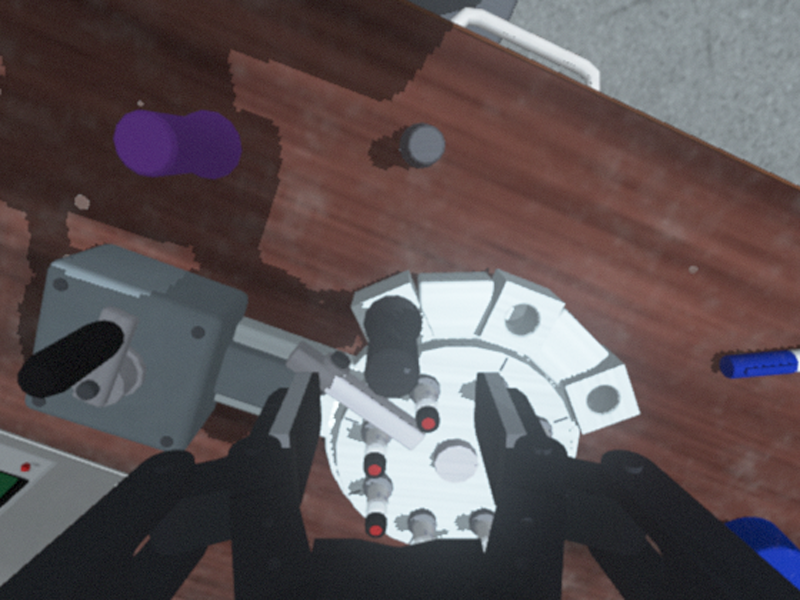

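The pin top is at (391,371) and the holes at (522,319) and (603,398), matching the predictions within about 2 px. I'll descend next.

servo_tool([
  {"tx": 0, "ty": 0, "tz": 0.0, "ax": 0, "ay": 0, "az": 0, "hand": 0.6},
  {"tx": 0, "ty": 0, "tz": 0.02, "ax": 0, "ay": 0, "az": 0, "hand": 0.6},
  {"tx": 0, "ty": 0, "tz": 0.02, "ax": 0, "ay": 0, "az": 0, "hand": 0.6},
  {"tx": 0, "ty": 0, "tz": 0.016, "ax": 0, "ay": 0, "az": 0, "hand": 0.6},
  {"tx": 0, "ty": 0, "tz": 0, "ax": 0, "ay": 0, "az": 0, "hand": 0.6},
  {"tx": 0, "ty": 0, "tz": 0, "ax": 0, "ay": 0, "az": 0, "hand": 0.6},
])

```text
clock: 3.47
eef_pos: [459.8, 105.9, 56.7]
tool_rot: [0.001, -0.195, 0.981, -0.0]
force: [-0.1, 1.1, 1.0]
finger_gap: 0.604
```

servo_tool([
  {"tx": 0, "ty": 0, "tz": 0.008, "ax": 0, "ay": 0, "az": 0, "hand": 0.6},
  {"tx": 0, "ty": 0, "tz": 0, "ax": 0, "ay": 0, "az": 0, "hand": 0.6},
  {"tx": 0, "ty": 0, "tz": 0, "ax": 0, "ay": 0, "az": 0, "hand": 0.1},
  {"tx": 0, "ty": 0, "tz": 0, "ax": 0, "ay": 0, "az": 0, "hand": 0.1},
  {"tx": 0, "ty": 0, "tz": 0, "ax": 0, "ay": 0, "az": 0, "hand": 0.1},
  {"tx": 0, "ty": 0, "tz": 0, "ax": 0, "ay": 0, "az": 0, "hand": 0.1},
  {"tx": 0, "ty": 0, "tz": 0, "ax": 0, "ay": 0, "az": 0, "hand": 0.1},
  {"tx": 0, "ty": 0, "tz": 0, "ax": 0, "ay": 0, "az": 0, "hand": 0.1},
])

```text
clock: 4.13
eef_pos: [459.3, 105.9, 48.0]
tool_rot: [0.001, -0.196, 0.981, -0.0]
force: [-0.6, -0.9, 5.6]
finger_gap: 0.241
```

servo_tool([
  {"tx": 0, "ty": 0, "tz": -0.01, "ax": 0, "ay": 0, "az": 0, "hand": 0.1},
  {"tx": 0, "ty": 0, "tz": -0.013, "ax": 0, "ay": 0, "az": 0, "hand": 0.1},
  {"tx": 0, "ty": 0, "tz": -0.013, "ax": 0, "ay": 0, "az": 0, "hand": 0.1},
  {"tx": 0, "ty": 0, "tz": 0, "ax": 0, "ay": 0, "az": 0, "hand": 0.1},
  {"tx": 0, "ty": 0, "tz": 0, "ax": 0, "ay": 0, "az": 0, "hand": 0.1},
])

```text
clock: 4.55
eef_pos: [459.0, 105.9, 83.4]
tool_rot: [0.001, -0.196, 0.981, -0.0]
force: [0.8, 0.6, -1.7]
finger_gap: 0.24
```

servo_tool([
  {"tx": 0, "ty": 0.022, "tz": 0, "ax": 0, "ay": 0, "az": 0, "hand": 0.1},
  {"tx": 0, "ty": 0.022, "tz": 0, "ax": 0, "ay": 0, "az": 0, "hand": 0.1},
  {"tx": 0, "ty": 0.021, "tz": 0, "ax": 0, "ay": 0, "az": 0, "hand": 0.1},
  {"tx": 0, "ty": 0, "tz": 0, "ax": 0, "ay": 0, "az": 0, "hand": 0.1},
  {"tx": 0, "ty": 0, "tz": 0, "ax": 0, "ay": 0, "az": 0, "hand": 0.1},
  {"tx": 0, "ty": 0, "tz": 0, "ax": 0, "ay": 0, "az": 0, "hand": 0.1},
])

```text
clock: 5.05
eef_pos: [433.6, 165.6, 82.7]
tool_rot: [-0.0, -0.196, 0.981, -0.0]
force: [0.5, -1.4, -1.6]
finger_gap: 0.237
```

Run:
```python
from h import *
T,s=pose(); print(T,s['clock'],s['force'],s['finger_gap'])
d=np.array([459.3-24.9,105.9+60.1,T[2,3]])-T[:3,3]; print(d,tool(d))
K,W=cam("wrist"); im=snapshot("wrist")[:,:,::-1]
cv2.imwrite("pics/w3.png",cv2.resize(im[90:390,100:500],(800,600),interpolation=cv2.INTER_CUBIC))
```

```text
[[ -0.92  -0.38  -0.   433.62]
 [ -0.38   0.92  -0.   165.61]
 [  0.     0.    -1.    82.68]
 [  0.     0.     0.     1.  ]] 5.05 [ 0.51 -1.43 -1.55] 0.23738164892704605
[0.78 0.39 0.  ] [-0.87  0.06 -0.  ]
```

servo_tool([
  {"tx": -0.0005, "ty": 0, "tz": 0.006, "ax": 0, "ay": 0, "az": 0, "hand": 0.1},
  {"tx": 0, "ty": 0, "tz": 0.004, "ax": 0, "ay": 0, "az": 0, "hand": 0.1},
  {"tx": 0, "ty": 0, "tz": 0.003, "ax": 0, "ay": 0, "az": 0, "hand": 0.1},
  {"tx": 0, "ty": 0, "tz": 0.003, "ax": 0, "ay": 0, "az": 0, "hand": 0.1},
  {"tx": 0, "ty": 0, "tz": 0.002, "ax": 0, "ay": 0, "az": 0, "hand": 0.1},
  {"tx": 0, "ty": 0, "tz": 0, "ax": 0, "ay": 0, "az": 0, "hand": 0.1},
  {"tx": 0, "ty": 0, "tz": 0, "ax": 0, "ay": 0, "az": 0, "hand": 0.1},
])

```text
clock: 5.68
eef_pos: [434.1, 165.9, 65.1]
tool_rot: [-0.0, -0.196, 0.981, -0.0]
force: [-0.4, 0.1, -2.4]
finger_gap: 0.238
```

servo_tool([
  {"tx": 0, "ty": 0, "tz": 0.005, "ax": 0, "ay": 0, "az": 0, "hand": 0.1},
  {"tx": 0, "ty": 0, "tz": 0.005, "ax": 0, "ay": 0, "az": 0, "hand": 0.1},
  {"tx": 0, "ty": 0, "tz": 0.004, "ax": 0, "ay": 0, "az": 0, "hand": 0.1},
  {"tx": 0, "ty": 0, "tz": 0.002, "ax": 0, "ay": 0, "az": 0, "hand": 0.1},
  {"tx": 0, "ty": 0, "tz": 0.001, "ax": 0, "ay": 0, "az": 0, "hand": 0.1},
  {"tx": 0, "ty": 0, "tz": 0, "ax": 0, "ay": 0, "az": 0, "hand": 0.1},
  {"tx": 0, "ty": 0, "tz": 0, "ax": 0, "ay": 0, "az": 0, "hand": 0.1},
])

```text
clock: 6.27
eef_pos: [434.2, 165.8, 48.1]
tool_rot: [-0.0, -0.196, 0.981, -0.0]
force: [0.7, -5.4, -3.3]
finger_gap: 0.244
```

servo_tool([
  {"tx": 0, "ty": 0, "tz": 0.001, "ax": 0, "ay": 0, "az": 0, "hand": 0.1},
  {"tx": 0, "ty": 0, "tz": 0.001, "ax": 0, "ay": 0, "az": 0, "hand": 0.1},
  {"tx": 0, "ty": 0, "tz": 0, "ax": 0, "ay": 0, "az": 0, "hand": 0.1},
])

```text
clock: 6.52
eef_pos: [434.4, 165.9, 47.9]
tool_rot: [0.0, -0.196, 0.981, -0.0]
force: [-5.8, -5.9, 19.5]
finger_gap: 0.242
```

servo_tool([
  {"tx": 0, "ty": 0, "tz": -0.002, "ax": 0, "ay": 0, "az": 0, "hand": 0.5},
  {"tx": 0, "ty": 0, "tz": 0, "ax": 0, "ay": 0, "az": 0, "hand": 0.5},
  {"tx": 0, "ty": 0, "tz": 0, "ax": 0, "ay": 0, "az": 0, "hand": 0.5},
  {"tx": 0, "ty": 0, "tz": -0.02, "ax": 0, "ay": 0, "az": 0, "hand": 0.5},
  {"tx": 0, "ty": 0, "tz": -0.035, "ax": 0, "ay": 0, "az": 0, "hand": 0.5},
  {"tx": 0, "ty": 0, "tz": -0.035, "ax": 0, "ay": 0, "az": 0, "hand": 0.5},
  {"tx": 0, "ty": 0, "tz": -0.035, "ax": 0, "ay": 0, "az": 0, "hand": 0.5},
  {"tx": 0, "ty": 0, "tz": -0.03, "ax": 0, "ay": 0, "az": 0, "hand": 0.5},
])

```text
clock: 7.18
eef_pos: [434.5, 166.5, 205.5]
tool_rot: [0.001, -0.196, 0.981, 0.0]
force: [0.8, 0.1, -0.5]
finger_gap: 0.499
```

servo_tool([
  {"tx": 0, "ty": 0, "tz": 0, "ax": 0, "ay": 0, "az": 7, "hand": 0.5},
  {"tx": 0, "ty": 0, "tz": 0, "ax": 0, "ay": 0, "az": 7, "hand": 0.5},
  {"tx": 0, "ty": 0, "tz": 0, "ax": 0, "ay": 0, "az": 7, "hand": 0.5},
  {"tx": 0, "ty": 0, "tz": 0, "ax": 0, "ay": 0, "az": 1.6, "hand": 0.5},
  {"tx": -0.014, "ty": -0.035, "tz": 0, "ax": 0, "ay": 0, "az": 0, "hand": 0.5},
  {"tx": -0.014, "ty": -0.035, "tz": 0, "ax": 0, "ay": 0, "az": 0, "hand": 0.5},
  {"tx": -0.014, "ty": -0.035, "tz": 0, "ax": 0, "ay": 0, "az": 0, "hand": 0.5},
  {"tx": -0.014, "ty": -0.035, "tz": 0, "ax": 0, "ay": 0, "az": 0, "hand": 0.5},
])

```text
clock: 7.85
eef_pos: [490.8, 25.0, 203.2]
tool_rot: [0.0, -0.0, 1.0, 0.0]
force: [0.2, 1.0, -0.7]
finger_gap: 0.501
```

servo_tool([
  {"tx": -0.012, "ty": -0.032, "tz": 0, "ax": 0, "ay": 0, "az": 0, "hand": 0.5},
  {"tx": 0, "ty": 0, "tz": 0, "ax": 0, "ay": 0, "az": 0, "hand": 0.5},
  {"tx": 0, "ty": 0, "tz": 0, "ax": 0, "ay": 0, "az": 0, "hand": 0.5},
  {"tx": 0, "ty": 0, "tz": 0, "ax": 0, "ay": 0, "az": 0, "hand": 0.5},
])

```text
clock: 8.18
eef_pos: [501.9, -5.5, 202.9]
tool_rot: [-0.0, 0.0, 1.0, 0.0]
force: [-0.3, -0.2, -0.1]
finger_gap: 0.501
```

Run:
```python
from h import *
T,s=pose(); print(T,s['joints'],s['clock'],s['finger_gap'])
K,W=cam("wrist"); im=snapshot("wrist")[:,:,::-1]; np.savez("w4.npz",K=K,W=W)
cv2.imwrite("pics/w4.png",cv2.resize(im,(800,600),interpolation=cv2.INTER_CUBIC))
for p in [(519,-8,48),(434,167,85),(490,-4,112),(490,-4,70)]: print(proj(K,W,p)*800/560)
S,D=cam("scene"),cam("side")
```

```text
[[ -1.     0.    -0.   501.95]
 [  0.     1.     0.    -5.48]
 [  0.     0.    -1.   202.89]
 [  0.     0.     0.     1.  ]] [-0.16  0.33  1.63  0.    1.19 -1.73] 8.1833 0.501365460101222
[391.86 297.7 ]
[718.26 167.38]
[398.2  282.69]
[397.97 263.13]
```

View pics/w4.png

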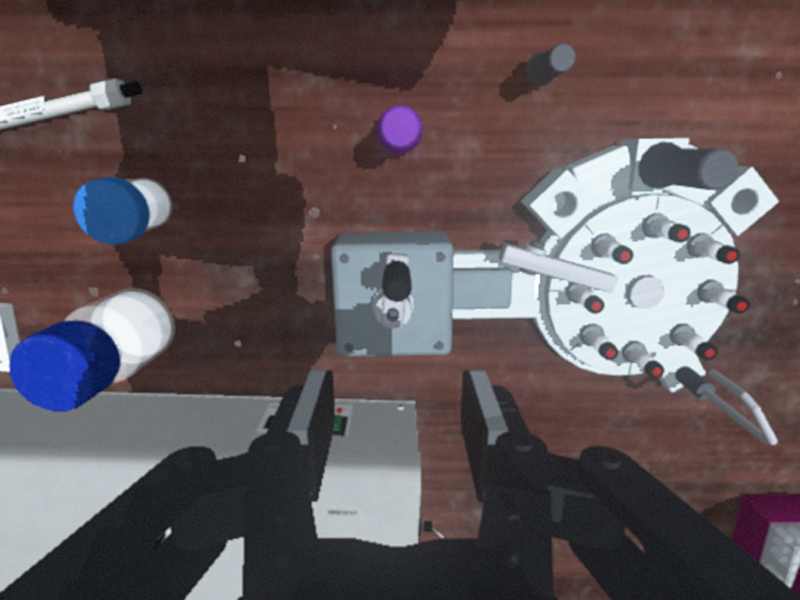

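The wrist view shows the handle as a dark capsule, top about (398,286) and base about (398,267). The box corners are (334,234), (452,234), (452,354) and (337,354). The pin stands in the middle hole with its top at (718,168), as predicted for a seated pin.

Run:
```python
from h import *
f=np.load("w4.npz"); K,W=f["K"],f["W"]; s=.7
g=lambda u,v,z: plane(K,W,(u*s,v*s),z)
c=np.array([g(*p,48) for p in[(334,234),(452,234),(452,354),(337,354)]]); print(c,c.mean(0))
print("handle top",g(398,286,112),"base",g(398,267,70),"hub",g(646,292,34),"axis nut",g(392,312,75))
print("instr edge",[g(416,402,z) for z in(0,80,120)])
C=np.array([519,167]);lt=g(505,256,40)[:2]; print("lug",lt,np.degrees(np.arctan2(*(lt-C)[::-1])))
lt=g(612,281,40)[:2]; print("lug in",lt)
```

```text
[[476.36 -44.59  48.  ]
 [476.45  30.43  48.  ]
 [559.96  33.36  48.  ]
 [559.83 -46.06  48.  ]] [518.15  -6.72  48.  ]
handle top [491.78  -4.11 112.  ] base [492.39  -3.98  70.  ] hub [519.65 167.88  34.  ] axis nut [519.37  -7.67  75.  ]
instr edge [array([625.75,  11.12,   0.  ]), array([578.66,   7.45,  80.  ]), array([555.12,   5.62, 120.  ])]
lug [492.65  67.01] -104.76340887111519
lug in [509.97 140.37]
```

servo_tool([
  {"tx": 0.01, "ty": 0.0015, "tz": 0.03, "ax": 0, "ay": 0, "az": 0, "hand": 0.5},
  {"tx": 0, "ty": 0, "tz": 0.03, "ax": 0, "ay": 0, "az": 0, "hand": 0.5},
  {"tx": 0, "ty": 0, "tz": 0.03, "ax": 0, "ay": 0, "az": 0, "hand": 0.5},
  {"tx": 0, "ty": 0, "tz": 0.02, "ax": 0, "ay": 0, "az": 0, "hand": 0.5},
  {"tx": 0, "ty": 0, "tz": 0.016, "ax": 0, "ay": 0, "az": 0, "hand": 0.5},
  {"tx": 0, "ty": 0, "tz": 0, "ax": 0, "ay": 0, "az": 0, "hand": 0.5},
  {"tx": 0, "ty": 0, "tz": 0, "ax": 0, "ay": 0, "az": 0, "hand": 0.5},
], newtons=40)

```text
clock: 8.82
eef_pos: [491.7, -3.2, 77.2]
tool_rot: [-0.001, -0.001, 1.0, 0.0]
force: [0.1, -0.4, -0.5]
finger_gap: 0.494
```

servo_tool([
  {"tx": 0, "ty": 0, "tz": 0, "ax": 0, "ay": 0, "az": 0, "hand": 0.1},
  {"tx": 0, "ty": 0, "tz": 0, "ax": 0, "ay": 0, "az": 0, "hand": 0.05},
  {"tx": 0, "ty": 0, "tz": 0, "ax": 0, "ay": 0, "az": 0, "hand": 0.05},
  {"tx": 0, "ty": 0, "tz": 0, "ax": 0, "ay": 0, "az": 0, "hand": 0.05},
  {"tx": 0, "ty": 0, "tz": 0, "ax": 0, "ay": 0, "az": 0, "hand": 0.05},
  {"tx": 0, "ty": 0, "tz": 0, "ax": 0, "ay": 0, "az": 0, "hand": 0.05},
  {"tx": 0, "ty": 0, "tz": 0, "ax": 0, "ay": 0, "az": 0, "hand": 0.05},
])

```text
clock: 9.4
eef_pos: [493.2, -4.5, 78.8]
tool_rot: [0.001, 0.0, 1.0, -0.0]
force: [-1.0, -0.0, 7.1]
finger_gap: 0.176
```

Run:
```python
import numpy as np
a=np.radians(172-22.5*np.arange(17)); P=28*np.c_[-np.cos(a),np.sin(a)]
print(np.round(np.diff(P,axis=0),1).tolist())
```

```text
[[-3.6, 10.3], [-7.3, 8.2], [-9.8, 4.7], [-10.9, 0.6], [-10.3, -3.6], [-8.2, -7.3], [-4.7, -9.8], [-0.6, -10.9], [3.6, -10.3], [7.3, -8.2], [9.8, -4.7], [10.9, -0.6], [10.3, 3.6], [8.2, 7.3], [4.7, 9.8], [0.6, 10.9]]
```

servo_tool([
  {"tx": -0.0036, "ty": 0.0103, "tz": 0, "ax": 0, "ay": 0, "az": 0, "hand": 0.05},
  {"tx": -0.0073, "ty": 0.0082, "tz": 0, "ax": 0, "ay": 0, "az": 0, "hand": 0.05},
  {"tx": -0.0098, "ty": 0.0047, "tz": 0, "ax": 0, "ay": 0, "az": 0, "hand": 0.05},
  {"tx": -0.0109, "ty": 0.0006, "tz": 0, "ax": 0, "ay": 0, "az": 0, "hand": 0.05},
])

```text
clock: 9.73
eef_pos: [523.0, 19.8, 78.7]
tool_rot: [-0.001, -0.0, 1.0, -0.0]
force: [-6.9, -2.9, 8.6]
finger_gap: 0.172
```

servo_tool([
  {"tx": -0.0103, "ty": -0.0036, "tz": 0, "ax": 0, "ay": 0, "az": 0, "hand": 0.05},
  {"tx": -0.0082, "ty": -0.0073, "tz": 0, "ax": 0, "ay": 0, "az": 0, "hand": 0.05},
  {"tx": -0.0047, "ty": -0.0098, "tz": 0, "ax": 0, "ay": 0, "az": 0, "hand": 0.05},
  {"tx": -0.0006, "ty": -0.0109, "tz": 0, "ax": 0, "ay": 0, "az": 0, "hand": 0.05},
])

```text
clock: 10.07
eef_pos: [549.0, -11.0, 78.8]
tool_rot: [0.001, -0.0, 1.0, 0.001]
force: [-2.4, 7.0, 5.5]
finger_gap: 0.17
```

servo_tool([
  {"tx": 0.0036, "ty": -0.0103, "tz": 0, "ax": 0, "ay": 0, "az": 0, "hand": 0.05},
  {"tx": 0.0073, "ty": -0.0082, "tz": 0, "ax": 0, "ay": 0, "az": 0, "hand": 0.05},
  {"tx": 0.0098, "ty": -0.0047, "tz": 0, "ax": 0, "ay": 0, "az": 0, "hand": 0.05},
  {"tx": 0.0109, "ty": -0.0006, "tz": 0, "ax": 0, "ay": 0, "az": 0, "hand": 0.05},
])

```text
clock: 10.4
eef_pos: [518.8, -36.5, 78.9]
tool_rot: [0.004, 0.001, 1.0, -0.0]
force: [7.6, 5.3, -0.7]
finger_gap: 0.173
```

servo_tool([
  {"tx": 0.0103, "ty": 0.0036, "tz": 0, "ax": 0, "ay": 0, "az": 0, "hand": 0.05},
  {"tx": 0.0082, "ty": 0.0073, "tz": 0, "ax": 0, "ay": 0, "az": 0, "hand": 0.05},
  {"tx": 0.0047, "ty": 0.0098, "tz": 0, "ax": 0, "ay": 0, "az": 0, "hand": 0.05},
  {"tx": 0.0006, "ty": 0.0109, "tz": 0, "ax": 0, "ay": 0, "az": 0, "hand": 0.05},
])

```text
clock: 10.73
eef_pos: [492.8, -5.8, 78.8]
tool_rot: [0.002, 0.0, 1.0, -0.001]
force: [1.7, -7.1, 3.7]
finger_gap: 0.172
```

servo_tool([
  {"tx": -0.0036, "ty": 0.0103, "tz": 0, "ax": 0, "ay": 0, "az": 0, "hand": 0.05},
  {"tx": -0.0073, "ty": 0.0082, "tz": 0, "ax": 0, "ay": 0, "az": 0, "hand": 0.05},
  {"tx": -0.0098, "ty": 0.0047, "tz": 0, "ax": 0, "ay": 0, "az": 0, "hand": 0.05},
  {"tx": -0.0109, "ty": 0.0006, "tz": 0, "ax": 0, "ay": 0, "az": 0, "hand": 0.05},
  {"tx": -0.0103, "ty": -0.0036, "tz": 0, "ax": 0, "ay": 0, "az": 0, "hand": 0.05},
  {"tx": -0.0082, "ty": -0.0073, "tz": 0, "ax": 0, "ay": 0, "az": 0, "hand": 0.05},
  {"tx": -0.0047, "ty": -0.0098, "tz": 0, "ax": 0, "ay": 0, "az": 0, "hand": 0.05},
  {"tx": -0.0006, "ty": -0.0109, "tz": 0, "ax": 0, "ay": 0, "az": 0, "hand": 0.05},
])

```text
clock: 11.4
eef_pos: [549.0, -11.0, 78.8]
tool_rot: [0.001, -0.0, 1.0, 0.001]
force: [-0.8, 6.7, 5.1]
finger_gap: 0.166
```

servo_tool([
  {"tx": 0.0036, "ty": -0.0103, "tz": 0, "ax": 0, "ay": 0, "az": 0, "hand": 0.05},
  {"tx": 0.0073, "ty": -0.0082, "tz": 0, "ax": 0, "ay": 0, "az": 0, "hand": 0.05},
  {"tx": 0.0098, "ty": -0.0047, "tz": 0, "ax": 0, "ay": 0, "az": 0, "hand": 0.05},
  {"tx": 0.0109, "ty": -0.0006, "tz": 0, "ax": 0, "ay": 0, "az": 0, "hand": 0.05},
  {"tx": 0.0103, "ty": 0.0036, "tz": 0, "ax": 0, "ay": 0, "az": 0, "hand": 0.05},
  {"tx": 0.0082, "ty": 0.0073, "tz": 0, "ax": 0, "ay": 0, "az": 0, "hand": 0.05},
  {"tx": 0.0047, "ty": 0.0098, "tz": 0, "ax": 0, "ay": 0, "az": 0, "hand": 0.05},
  {"tx": 0.0006, "ty": 0.0109, "tz": 0, "ax": 0, "ay": 0, "az": 0, "hand": 0.05},
])

```text
clock: 12.07
eef_pos: [492.9, -5.8, 78.8]
tool_rot: [0.002, 0.0, 1.0, -0.001]
force: [2.8, -7.5, 3.9]
finger_gap: 0.168
```

servo_tool([
  {"tx": -0.0036, "ty": 0.0103, "tz": 0, "ax": 0, "ay": 0, "az": 0, "hand": 0.05},
  {"tx": -0.0073, "ty": 0.0082, "tz": 0, "ax": 0, "ay": 0, "az": 0, "hand": 0.05},
  {"tx": -0.0098, "ty": 0.0047, "tz": 0, "ax": 0, "ay": 0, "az": 0, "hand": 0.05},
  {"tx": -0.0109, "ty": 0.0006, "tz": 0, "ax": 0, "ay": 0, "az": 0, "hand": 0.05},
  {"tx": -0.0103, "ty": -0.0036, "tz": 0, "ax": 0, "ay": 0, "az": 0, "hand": 0.05},
  {"tx": -0.0082, "ty": -0.0073, "tz": 0, "ax": 0, "ay": 0, "az": 0, "hand": 0.05},
  {"tx": -0.0047, "ty": -0.0098, "tz": 0, "ax": 0, "ay": 0, "az": 0, "hand": 0.05},
  {"tx": -0.0006, "ty": -0.0109, "tz": 0, "ax": 0, "ay": 0, "az": 0, "hand": 0.05},
])

```text
clock: 12.73
eef_pos: [549.0, -11.0, 78.8]
tool_rot: [0.002, 0.0, 1.0, 0.001]
force: [-2.4, 7.0, 6.2]
finger_gap: 0.171
```

Run:
```python
from h import *
T,s=pose(); print(s['eef_pos'],s['force'],s['clock'])
im=np.ascontiguousarray(snapshot("side")[:,:,::-1]); a=snapshot("wrist")[:,:,::-1]
cv2.imwrite("pics/s5.png",np.hstack([cv2.resize(im[200:350,170:320],(400,400),interpolation=cv2.INTER_CUBIC),cv2.resize(a,(400,400))]))
```

```text
[549.03 -10.96  78.78] [-2.44  6.98  6.18] 12.7333
```

View pics/s5.png

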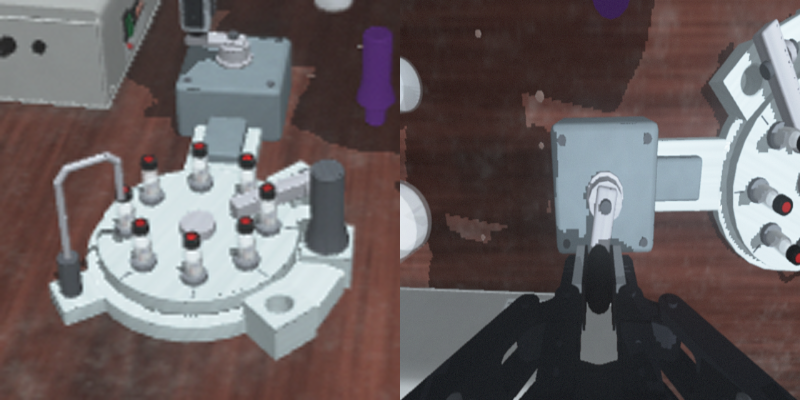

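After 2.5 turns the lug is close to the pin in the side view (left half, lug at (290,185), pin at (328,210)), with a gap still visible. The crank arm and handle are held properly. One more fast half turn, then I'll go slowly.

servo_tool([
  {"tx": 0.0036, "ty": -0.0103, "tz": 0, "ax": 0, "ay": 0, "az": 0, "hand": 0.05},
  {"tx": 0.0073, "ty": -0.0082, "tz": 0, "ax": 0, "ay": 0, "az": 0, "hand": 0.05},
  {"tx": 0.0098, "ty": -0.0047, "tz": 0, "ax": 0, "ay": 0, "az": 0, "hand": 0.05},
  {"tx": 0.0109, "ty": -0.0006, "tz": 0, "ax": 0, "ay": 0, "az": 0, "hand": 0.05},
  {"tx": 0.0103, "ty": 0.0036, "tz": 0, "ax": 0, "ay": 0, "az": 0, "hand": 0.05},
  {"tx": 0.0082, "ty": 0.0073, "tz": 0, "ax": 0, "ay": 0, "az": 0, "hand": 0.05},
  {"tx": 0.0047, "ty": 0.0098, "tz": 0, "ax": 0, "ay": 0, "az": 0, "hand": 0.05},
  {"tx": 0.0006, "ty": 0.0109, "tz": 0, "ax": 0, "ay": 0, "az": 0, "hand": 0.05},
])

```text
clock: 13.5
eef_pos: [492.9, -5.8, 78.8]
tool_rot: [0.002, 0.0, 1.0, -0.001]
force: [1.8, -5.9, 3.3]
finger_gap: 0.171
```

Run:
```python
import numpy as np
a=np.radians(172-7.5*np.arange(49)); P=28*np.c_[-np.cos(a),np.sin(a)]
for i,r in enumerate(np.round(np.diff(P,axis=0),2).tolist()): print(i,r,end='; ')
```

```text
0 [-0.75, 3.59]; 1 [-1.21, 3.46]; 2 [-1.65, 3.27]; 3 [-2.06, 3.03]; 4 [-2.44, 2.73]; 5 [-2.77, 2.39]; 6 [-3.06, 2.01]; 7 [-3.3, 1.59]; 8 [-3.48, 1.15]; 9 [-3.6, 0.68]; 10 [-3.66, 0.21]; 11 [-3.65, -0.27]; 12 [-3.59, -0.75]; 13 [-3.46, -1.21]; 14 [-3.27, -1.65]; 15 [-3.03, -2.06]; 16 [-2.73, -2.44]; 17 [-2.39, -2.77]; 18 [-2.01, -3.06]; 19 [-1.59, -3.3]; 20 [-1.15, -3.48]; 21 [-0.68, -3.6]; 22 [-0.21, -3.66]; 23 [0.27, -3.65]; 24 [0.75, -3.59]; 25 [1.21, -3.46]; 26 [1.65, -3.27]; 27 [2.06, -3.03]; 28 [2.44, -2.73]; 29 [2.77, -2.39]; 30 [3.06, -2.01]; 31 [3.3, -1.59]; 32 [3.48, -1.15]; 33 [3.6, -0.68]; 34 [3.66, -0.21]; 35 [3.65, 0.27]; 36 [3.59, 0.75]; 37 [3.46, 1.21]; 38 [3.27, 1.65]; 39 [3.03, 2.06]; 40 [2.73, 2.44]; 41 [2.39, 2.77]; 42 [2.01, 3.06]; 43 [1.59, 3.3]; 44 [1.15, 3.48]; 45 [0.68, 3.6]; 46 [0.21, 3.66]; 47 [-0.27, 3.65];
```

servo_tool([
  {"tx": 0, "ty": 0, "tz": 0, "ax": 0, "ay": 0, "az": 0, "hand": 0.5},
  {"tx": 0, "ty": 0, "tz": 0, "ax": 0, "ay": 0, "az": 0, "hand": 0.5},
  {"tx": 0, "ty": 0, "tz": 0, "ax": 0, "ay": 0, "az": 0, "hand": 0.5},
  {"tx": 0, "ty": 0, "tz": -0.025, "ax": 0, "ay": 0, "az": 0, "hand": 0.5},
  {"tx": 0, "ty": 0, "tz": -0.025, "ax": 0, "ay": 0, "az": 0, "hand": 0.5},
  {"tx": 0, "ty": 0, "tz": -0.003, "ax": 0, "ay": 0, "az": 0, "hand": 0.5},
])

```text
clock: 14.0
eef_pos: [494.3, -5.1, 133.7]
tool_rot: [0.003, 0.0, 1.0, -0.0]
force: [1.0, -0.5, 0.5]
finger_gap: 0.499
```

servo_tool([
  {"tx": 0.01, "ty": 0.031, "tz": 0, "ax": 0, "ay": 0, "az": 0, "hand": 0.5},
  {"tx": 0.01, "ty": 0.031, "tz": 0, "ax": 0, "ay": 0, "az": 0, "hand": 0.5},
  {"tx": 0.01, "ty": 0.031, "tz": 0, "ax": 0, "ay": 0, "az": 0, "hand": 0.5},
  {"tx": 0.01, "ty": 0.031, "tz": 0, "ax": 0, "ay": 0, "az": 0, "hand": 0.5},
  {"tx": 0.01, "ty": 0.031, "tz": 0, "ax": 0, "ay": 0, "az": 0, "hand": 0.5},
  {"tx": 0, "ty": 0, "tz": 0, "ax": 0, "ay": 0, "az": 0, "hand": 0.5},
  {"tx": 0, "ty": 0, "tz": 0, "ax": 0, "ay": 0, "az": 0, "hand": 0.5},
  {"tx": 0, "ty": 0, "tz": 0, "ax": 0, "ay": 0, "az": 0, "hand": 0.5},
])

```text
clock: 14.67
eef_pos: [442.4, 150.2, 130.0]
tool_rot: [-0.0, -0.0, 1.0, -0.0]
force: [0.6, 1.1, -0.4]
finger_gap: 0.5
```

Run:
```python
from h import *
T,s=pose(); print(s['eef_pos'],s['force'],s['clock'])
K,W=cam("wrist"); im=snapshot("wrist")[:,:,::-1]; np.savez("w6.npz",K=K,W=W)
u,v=proj(K,W,(450,145,34)); x0,y0=int(u)-70,int(v)-52; print(x0,y0)
cv2.imwrite("pics/w6.png",cv2.resize(im[y0:y0+105,x0:x0+140],(770,577),interpolation=cv2.INTER_CUBIC))
```

```text
[442.38 150.2  130.01] [ 0.57  1.12 -0.41] 14.6667
200 168
```

View pics/w6.png

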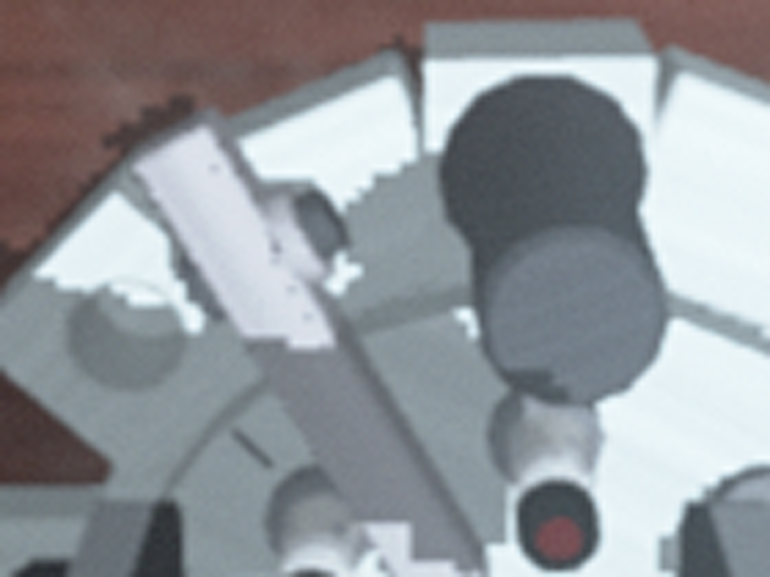

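The close view shows the lug's top face with tip corners at about (135,170) and (210,125). The screw end face is at about (322,222), and the pin's collar and top, centred near (545,170) and (573,313), are to its right. There is a clear gap.

Run:
```python
from h import *
from scipy.optimize import brentq
f=np.load("w6.npz"); K,W=f["K"],f["W"]
g=lambda u,v,z: plane(K,W,(200+u/5.5,168+v/5.5),z)[:2]
pin=g(573,313,85); ht=g(127,340,26); print("pin",pin,"start hole",ht)
C=np.array([519,167.]);
# carousel axis from two known holes
e=pin-ht; m=(pin+ht)/2; n=np.array([e[1],-e[0]])/np.linalg.norm(e); print(np.linalg.norm(e)); C2=m+n*85*np.cos(np.pi/8); print("C",C2)
for CC in(C,C2):
    tip=(g(135,170,40)+g(210,125,40))/2
    mid=(g(250,338,40)+g(335,345,40))/2
    se=g(322,222,34)
    r=lambda p:(np.linalg.norm(p-CC),np.degrees(np.arctan2(*(p-CC)[::-1]))%360)
    print("tip",tip,r(tip),"mid",r(mid),"screw",se,r(se),"pin",r(pin))
    L=[r(tip)[1],r(mid)[1]]
    for la in L:
        a=np.radians(la); ux=np.array([np.cos(a),np.sin(a)]); ut=np.array([ux[1],-ux[0]]) # cw
        s=(se-CC)@ut-6; print("radial",(se-CC)@ux,"protr",s)
        # contact: screw end disc (radius5) centre at (85, 6+s); collar radius 13 at pin
        th=np.degrees(np.arcsin((6+s+13)/85)); pa=r(pin)[1]
        print("short at contact",th,"rem lug",(la-pa)-th,"crank turns",((la-pa)-th)/15)
```

```text
pin [434.24 166.97] start hole [461.03 106.89]
65.78502866017845
C [519.36 168.91]
tip [427.9  116.84] (np.float64(103.99939758387922), np.float64(208.83606524473856)) mid (np.float64(72.27075944163055), np.float64(208.78467552238726)) screw [440.28 136.21] (np.float64(84.52788948701138), np.float64(201.3604835735715)) pin (np.float64(84.75754790433965), np.float64(180.01728917580746))
radial 83.80943615449286 protr 4.997386625666781
short at contact 16.398849610327524 rem lug 12.419926458603577 crank turns 0.8279950972402385
radial 83.81926621672051 protr 4.922211864771009
short at contact 16.346035060379883 rem lug 12.421351286199915 crank turns 0.828090085746661
tip [427.9  116.84] (np.float64(105.2470282059492), np.float64(209.6521605829294)) mid (np.float64(73.52167528973737), np.float64(209.95383008682333)) screw [440.28 136.21] (np.float64(85.5751550257517), np.float64(202.46343519785785)) pin (np.float64(85.1401241835571), np.float64(181.30250916560365))
radial 84.90247826180709 protr 4.708704061874638
short at contact 16.196111328012307 rem lug 12.153540089313452 crank turns 0.8102360059542302
radial 84.84491903355223 protr 5.155575819804238
short at contact 16.510033402578117 rem lug 12.141287518641562 crank turns 0.8094191679094375
```

servo_tool([
  {"tx": -0.01, "ty": -0.031, "tz": 0, "ax": 0, "ay": 0, "az": 0, "hand": 0.5},
  {"tx": -0.01, "ty": -0.031, "tz": 0, "ax": 0, "ay": 0, "az": 0, "hand": 0.5},
  {"tx": -0.01, "ty": -0.031, "tz": 0, "ax": 0, "ay": 0, "az": 0, "hand": 0.5},
  {"tx": -0.01, "ty": -0.031, "tz": 0, "ax": 0, "ay": 0, "az": 0, "hand": 0.5},
  {"tx": -0.01, "ty": -0.031, "tz": 0, "ax": 0, "ay": 0, "az": 0, "hand": 0.5},
  {"tx": 0, "ty": 0, "tz": 0, "ax": 0, "ay": 0, "az": 0, "hand": 0.5},
  {"tx": 0, "ty": 0, "tz": 0, "ax": 0, "ay": 0, "az": 0, "hand": 0.5},
  {"tx": 0, "ty": 0, "tz": 0.02, "ax": 0, "ay": 0, "az": 0, "hand": 0.5},
])

```text
clock: 15.38
eef_pos: [494.2, -5.6, 112.6]
tool_rot: [0.003, 0.001, 1.0, -0.0]
force: [1.1, -0.4, -0.2]
finger_gap: 0.499
```

servo_tool([
  {"tx": 0, "ty": 0, "tz": 0.02, "ax": 0, "ay": 0, "az": 0, "hand": 0.5},
  {"tx": 0, "ty": 0, "tz": 0.013, "ax": 0, "ay": 0, "az": 0, "hand": 0.5},
  {"tx": 0, "ty": 0, "tz": 0, "ax": 0, "ay": 0, "az": 0, "hand": 0.5},
  {"tx": 0, "ty": 0, "tz": 0, "ax": 0, "ay": 0, "az": 0, "hand": 0.05},
  {"tx": 0, "ty": 0, "tz": 0, "ax": 0, "ay": 0, "az": 0, "hand": 0.05},
  {"tx": 0, "ty": 0, "tz": 0, "ax": 0, "ay": 0, "az": 0, "hand": 0.05},
  {"tx": 0, "ty": 0, "tz": 0, "ax": 0, "ay": 0, "az": 0, "hand": 0.05},
  {"tx": 0, "ty": 0, "tz": 0, "ax": 0, "ay": 0, "az": 0, "hand": 0.05},
])

```text
clock: 16.05
eef_pos: [492.7, -4.2, 78.2]
tool_rot: [0.001, 0.0, 1.0, 0.0]
force: [-0.8, 1.6, 4.8]
finger_gap: 0.171
```

servo_tool([
  {"tx": -0.0036, "ty": 0.0103, "tz": 0, "ax": 0, "ay": 0, "az": 0, "hand": 0.05},
  {"tx": -0.0073, "ty": 0.0082, "tz": 0, "ax": 0, "ay": 0, "az": 0, "hand": 0.05},
  {"tx": -0.0098, "ty": 0.0047, "tz": 0, "ax": 0, "ay": 0, "az": 0, "hand": 0.05},
  {"tx": -0.0109, "ty": 0.0006, "tz": 0, "ax": 0, "ay": 0, "az": 0, "hand": 0.05},
  {"tx": -0.0103, "ty": -0.0036, "tz": 0, "ax": 0, "ay": 0, "az": 0, "hand": 0.05},
  {"tx": -0.0082, "ty": -0.0073, "tz": 0, "ax": 0, "ay": 0, "az": 0, "hand": 0.05},
  {"tx": -0.0047, "ty": -0.0098, "tz": 0, "ax": 0, "ay": 0, "az": 0, "hand": 0.05},
  {"tx": -0.0006, "ty": -0.0109, "tz": 0, "ax": 0, "ay": 0, "az": 0, "hand": 0.05},
])

```text
clock: 16.72
eef_pos: [548.5, -10.9, 78.1]
tool_rot: [0.001, -0.0, 1.0, 0.001]
force: [-2.6, 7.5, 5.5]
finger_gap: 0.172
```

servo_tool([
  {"tx": 0.00075, "ty": -0.0036, "tz": 0, "ax": 0, "ay": 0, "az": 0, "hand": 0.05},
  {"tx": 0.0012, "ty": -0.0035, "tz": 0, "ax": 0, "ay": 0, "az": 0, "hand": 0.05},
  {"tx": 0.00165, "ty": -0.0033, "tz": 0, "ax": 0, "ay": 0, "az": 0, "hand": 0.05},
  {"tx": 0.0021, "ty": -0.003, "tz": 0, "ax": 0, "ay": 0, "az": 0, "hand": 0.05},
])

```text
clock: 17.05
eef_pos: [543.1, -24.8, 78.2]
tool_rot: [0.002, 0.0, 1.0, 0.001]
force: [3.0, 5.8, 2.2]
finger_gap: 0.173
```

servo_tool([
  {"tx": 0.00244, "ty": -0.00273, "tz": 0, "ax": 0, "ay": 0, "az": 0, "hand": 0.05},
  {"tx": 0.00277, "ty": -0.00239, "tz": 0, "ax": 0, "ay": 0, "az": 0, "hand": 0.05},
  {"tx": 0, "ty": 0, "tz": 0, "ax": 0, "ay": 0, "az": 0, "hand": 0.05},
])

```text
clock: 17.3
eef_pos: [537.8, -30.4, 78.2]
tool_rot: [0.002, 0.0, 1.0, 0.0]
force: [1.6, 2.7, 2.0]
finger_gap: 0.17
```

servo_tool([
  {"tx": 0.00153, "ty": -0.001, "tz": 0, "ax": 0, "ay": 0, "az": 0, "hand": 0.05},
  {"tx": 0.00153, "ty": -0.001, "tz": 0, "ax": 0, "ay": 0, "az": 0, "hand": 0.05},
])

```text
clock: 17.47
eef_pos: [535.2, -32.3, 78.2]
tool_rot: [0.002, 0.0, 1.0, 0.0]
force: [2.9, 4.4, 3.1]
finger_gap: 0.174
```

servo_tool([
  {"tx": 0.00165, "ty": -0.0008, "tz": 0, "ax": 0, "ay": 0, "az": 0, "hand": 0.05},
  {"tx": 0.00165, "ty": -0.0008, "tz": 0, "ax": 0, "ay": 0, "az": 0, "hand": 0.05},
])

```text
clock: 17.63
eef_pos: [532.0, -34.0, 78.2]
tool_rot: [0.002, 0.0, 1.0, 0.0]
force: [4.2, 5.3, 3.1]
finger_gap: 0.174
```

servo_tool([
  {"tx": 0.00174, "ty": -0.0006, "tz": 0, "ax": 0, "ay": 0, "az": 0, "hand": 0.05},
  {"tx": 0.00174, "ty": -0.0006, "tz": 0, "ax": 0, "ay": 0, "az": 0, "hand": 0.05},
])

```text
clock: 17.8
eef_pos: [528.7, -35.2, 78.2]
tool_rot: [0.002, 0.0, 1.0, 0.0]
force: [4.8, 4.4, 2.6]
finger_gap: 0.176
```

servo_tool([
  {"tx": 0.0018, "ty": -0.00034, "tz": 0, "ax": 0, "ay": 0, "az": 0, "hand": 0.05},
])

```text
clock: 17.88
eef_pos: [527.0, -35.7, 78.2]
tool_rot: [0.002, 0.0, 1.0, -0.0]
force: [4.9, 3.2, 1.8]
finger_gap: 0.172
```

servo_tool([
  {"tx": 0.0018, "ty": -0.00034, "tz": 0, "ax": 0, "ay": 0, "az": 0, "hand": 0.05},
])

```text
clock: 17.97
eef_pos: [525.3, -36.1, 78.2]
tool_rot: [0.002, 0.0, 1.0, -0.0]
force: [6.3, 3.0, 1.2]
finger_gap: 0.174
```

servo_tool([
  {"tx": 0.00183, "ty": -0.0001, "tz": 0, "ax": 0, "ay": 0, "az": 0, "hand": 0.05},
])

```text
clock: 18.05
eef_pos: [523.7, -36.3, 78.2]
tool_rot: [0.003, 0.0, 1.0, -0.0]
force: [6.1, 2.4, 0.8]
finger_gap: 0.176
```

servo_tool([
  {"tx": 0.00183, "ty": -0.0001, "tz": 0, "ax": 0, "ay": 0, "az": 0, "hand": 0.05},
])

```text
clock: 18.13
eef_pos: [522.0, -36.4, 78.2]
tool_rot: [0.003, 0.0, 1.0, -0.0]
force: [6.7, 1.7, 0.9]
finger_gap: 0.176
```

servo_tool([
  {"tx": 0.00183, "ty": 0.00013, "tz": 0, "ax": 0, "ay": 0, "az": 0, "hand": 0.05},
])

```text
clock: 18.22
eef_pos: [520.4, -36.5, 78.3]
tool_rot: [0.003, 0.0, 1.0, -0.0]
force: [7.7, 1.1, 0.7]
finger_gap: 0.17
```

servo_tool([
  {"tx": 0.00092, "ty": 7e-05, "tz": 0, "ax": 0, "ay": 0, "az": 0, "hand": 0.05},
])

```text
clock: 18.3
eef_pos: [519.5, -36.4, 78.3]
tool_rot: [0.003, 0.0, 1.0, -0.0]
force: [7.1, 2.1, 0.0]
finger_gap: 0.174
```

servo_tool([
  {"tx": 0, "ty": 0, "tz": 0, "ax": 0, "ay": 0, "az": 0, "hand": 0.05},
  {"tx": 0, "ty": 0, "tz": 0, "ax": 0, "ay": 0, "az": 0, "hand": 0.05},
])

```text
clock: 18.47
eef_pos: [519.4, -36.5, 78.3]
tool_rot: [0.003, 0.0, 1.0, -0.0]
force: [6.5, 2.0, 1.2]
finger_gap: 0.175
```

servo_tool([
  {"tx": 0.00092, "ty": 0.0001, "tz": 0, "ax": 0, "ay": 0, "az": 0, "hand": 0.05},
  {"tx": 0.00092, "ty": 0.00014, "tz": 0, "ax": 0, "ay": 0, "az": 0, "hand": 0.05},
])

```text
clock: 18.63
eef_pos: [518.0, -36.3, 78.3]
tool_rot: [0.003, 0.0, 1.0, -0.001]
force: [8.4, 1.5, 0.2]
finger_gap: 0.17
```

servo_tool([
  {"tx": 0.00092, "ty": 0.00016, "tz": 0, "ax": 0, "ay": 0, "az": 0, "hand": 0.05},
  {"tx": 0.00092, "ty": 0.00018, "tz": 0, "ax": 0, "ay": 0, "az": 0, "hand": 0.05},
])

```text
clock: 18.8
eef_pos: [516.3, -36.1, 78.3]
tool_rot: [0.004, 0.0, 1.0, -0.001]
force: [9.2, 0.2, -1.3]
finger_gap: 0.172
```

servo_tool([
  {"tx": 0.0009, "ty": 0.00022, "tz": 0, "ax": 0, "ay": 0, "az": 0, "hand": 0.05},
  {"tx": 0.0009, "ty": 0.00026, "tz": 0, "ax": 0, "ay": 0, "az": 0, "hand": 0.05},
])

```text
clock: 18.97
eef_pos: [514.8, -35.9, 78.3]
tool_rot: [0.004, 0.0, 1.0, -0.001]
force: [10.0, -0.3, -1.3]
finger_gap: 0.17
```

Run:
```python
from h import *
a=snapshot("side")[:,:,::-1]; b=snapshot("scene")[:,:,::-1]
K,T=cam("side"); u,v=proj(K,T,(440,155,40)).astype(int); K2,T2=cam("scene"); u2,v2=proj(K2,T2,(440,155,40)).astype(int)
f=lambda im,u,v: cv2.resize(im[v-30:v+30,u-20:u+20],(400,600),interpolation=cv2.INTER_CUBIC)
cv2.imwrite("pics/s7.png",np.hstack([f(a,u,v),f(b,u2,v2)])); s=observe(); print(s['force'],s['eef_pos'],s['clock'])
```

```text
[ 8.91  0.61 -0.83] [514.56 -35.81  78.28] 19.0667
```

View pics/s7.png

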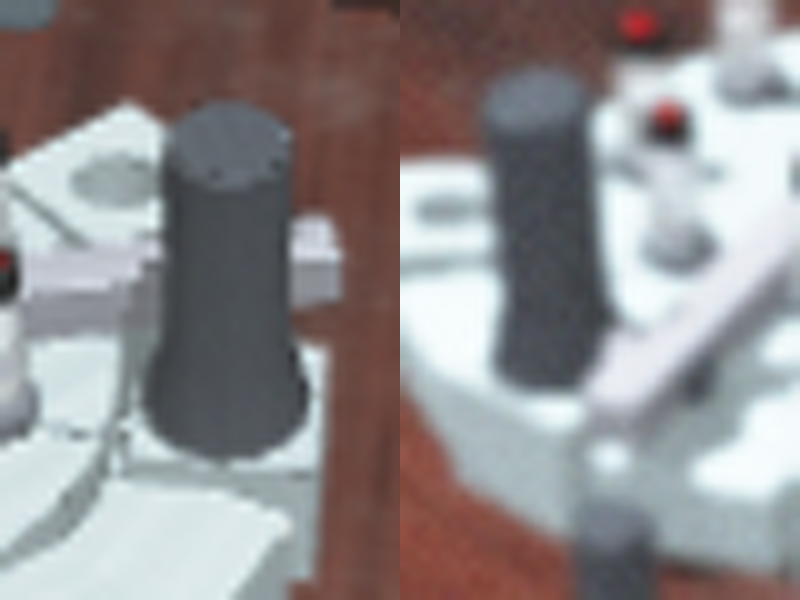

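servo_tool([
  {"tx": 0.0009, "ty": 0.00028, "tz": 0, "ax": 0, "ay": 0, "az": 0, "hand": 0.05},
  {"tx": 0.0009, "ty": 0.0003, "tz": 0, "ax": 0, "ay": 0, "az": 0, "hand": 0.05},
])

```text
clock: 19.23
eef_pos: [513.2, -35.5, 78.3]
tool_rot: [0.004, 0.0, 1.0, -0.001]
force: [10.5, -1.3, -3.1]
finger_gap: 0.172
```

servo_tool([
  {"tx": -0.0017, "ty": 0, "tz": 0, "ax": 0, "ay": 0, "az": 0, "hand": 0.05},
  {"tx": -0.0017, "ty": 0, "tz": 0, "ax": 0, "ay": 0, "az": 0, "hand": 0.05},
  {"tx": 0, "ty": 0, "tz": 0, "ax": 0, "ay": 0, "az": 0, "hand": 0.05},
])

```text
clock: 19.48
eef_pos: [513.8, -35.5, 78.2]
tool_rot: [0.001, -0.0, 1.0, -0.001]
force: [0.6, -3.1, 6.4]
finger_gap: 0.175
```

servo_tool([
  {"tx": 0, "ty": 0, "tz": 0, "ax": 0, "ay": 0, "az": 0, "hand": 0.5},
  {"tx": 0, "ty": 0, "tz": 0, "ax": 0, "ay": 0, "az": 0, "hand": 0.5},
  {"tx": 0, "ty": 0, "tz": 0, "ax": 0, "ay": 0, "az": 0, "hand": 0.5},
  {"tx": 0, "ty": 0, "tz": -0.025, "ax": 0, "ay": 0, "az": 0, "hand": 0.5},
  {"tx": 0, "ty": 0, "tz": -0.028, "ax": 0, "ay": 0, "az": 0, "hand": 0.5},
  {"tx": 0, "ty": 0, "tz": 0, "ax": 0, "ay": 0, "az": 0, "hand": 0.5},
])

```text
clock: 19.98
eef_pos: [515.3, -34.9, 134.4]
tool_rot: [0.003, -0.0, 1.0, -0.001]
force: [1.2, -0.4, 0.5]
finger_gap: 0.497
```

servo_tool([
  {"tx": 0.0117, "ty": 0.031, "tz": 0, "ax": 0, "ay": 0, "az": 0, "hand": 0.5},
  {"tx": 0.0117, "ty": 0.031, "tz": 0, "ax": 0, "ay": 0, "az": 0, "hand": 0.5},
  {"tx": 0.0117, "ty": 0.031, "tz": 0, "ax": 0, "ay": 0, "az": 0, "hand": 0.5},
  {"tx": 0.0117, "ty": 0.031, "tz": 0, "ax": 0, "ay": 0, "az": 0, "hand": 0.5},
  {"tx": 0.0117, "ty": 0.031, "tz": 0, "ax": 0, "ay": 0, "az": 0, "hand": 0.5},
  {"tx": 0.0117, "ty": 0.031, "tz": 0, "ax": 0, "ay": 0, "az": 0, "hand": 0.5},
  {"tx": 0, "ty": 0, "tz": 0, "ax": 0, "ay": 0, "az": 0, "hand": 0.5},
  {"tx": 0, "ty": 0, "tz": 0, "ax": 0, "ay": 0, "az": 0, "hand": 0.5},
])

```text
clock: 20.65
eef_pos: [441.9, 152.6, 130.0]
tool_rot: [-0.0, -0.002, 1.0, -0.0]
force: [-0.0, 0.0, -0.1]
finger_gap: 0.505
```

Run:
```python
from h import *
T,s=pose(); print(s['eef_pos'],s['force'],s['clock'])
K,W=cam("wrist"); im=snapshot("wrist")[:,:,::-1]; np.savez("w8.npz",K=K,W=W)
u,v=proj(K,W,(445,150,34)); x0,y0=int(u)-50,int(v)-37; print(x0,y0)
cv2.imwrite("pics/w8.png",cv2.resize(im[y0:y0+75,x0:x0+100],(800,600),interpolation=cv2.INTER_CUBIC))
```

```text
[441.94 152.63 130.01] [-0.04  0.04 -0.13] 20.65
223 177
```

View pics/w8.png

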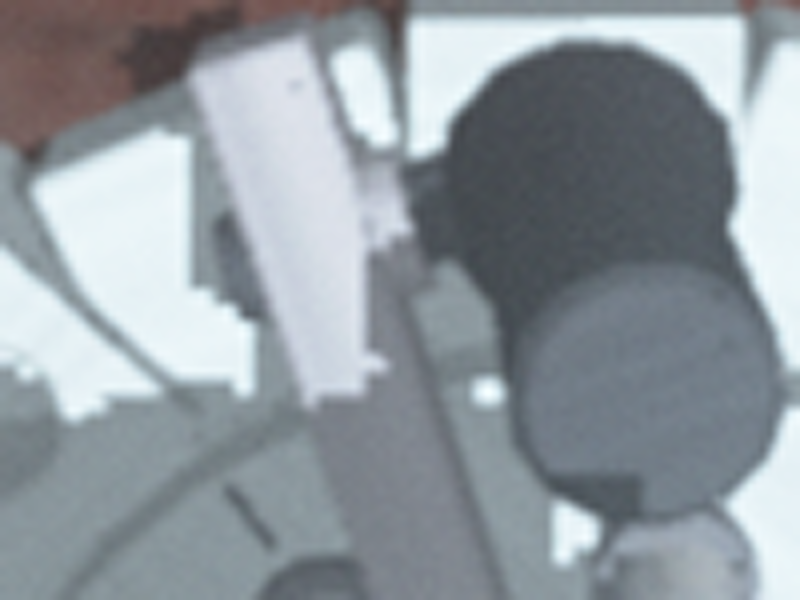

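The close view shows the screw's end face, at about (425,210), right at the pin's collar. The lug's left edge runs (190,75)–(310,400) and the tip corners are (190,75) and (310,35).

Run:
```python
from h import *
f=np.load("w8.npz"); K,W=f["K"],f["W"]
g=lambda u,v,z: plane(K,W,(223+u/8,177+v/8),z)[:2]
pin=g(648,392,85); print("pin",pin)
f6=np.load("w6.npz"); g6=lambda u,v,z: plane(f6["K"],f6["W"],(200+u/5.5,168+v/5.5),z)[:2]
for p,q,n in[(g(190,75,40),g(310,400,40),"now"),(g6(135,170,40),g6(250,338,40),"before")]:
    print(n,np.degrees(np.arctan2(*(p-q)[::-1]))%360)
C=np.array([519.1,167.5]); tip=(g(190,75,40)+g(310,35,40))/2
print("tip ang",np.degrees(np.arctan2(*(tip-C)[::-1]))%360, "pin ang",np.degrees(np.arctan2(*(pin-C)[::-1]))%360)
se=g(425,215,34); print("screw",se,"dist to pin",np.linalg.norm(se-pin))
```

```text
pin [434.44 169.29]
now 198.41790864255972
before 211.24238678427275
tip ang 197.42501428694052 pin ang 178.78853542331515
screw [436.22 152.02] dist to pin 17.363006107810026
```

Run:
```python
from h import *
f=np.load("w8.npz"); f6=np.load("w6.npz")
g=lambda u,v,z: plane(f["K"],f["W"],(223+u/8,177+v/8),z)[:2]
g6=lambda u,v,z: plane(f6["K"],f6["W"],(200+u/5.5,168+v/5.5),z)[:2]
for a,b in[((425,57),(405,15)),((655,57),(750,15))]: print(g6(*a,26),g(*b,26))
print("tick outer/inner",g6(233,432,28),g6(270,467,28),g(228,487,28),g(272,547,28))
print("pintop",g6(573,313,85),g(648,392,85)); print("collar left z26",g6(440,170,26),g(448,170,26),"right",g6(647,170,26),g(737,180,26))
```

```text
[418.78 150.47] [418.7  150.04]
[418.78 182.42] [418.59 183.01]
tick outer/inner [474.81 122.12] [480.49 127.43] [466.77 132.24] [473.34 136.55]
pintop [434.24 166.97] [434.44 169.29]
collar left z26 [435.14 152.58] [434.11 154.21] right [435.14 181.92] [435.04 182.39]
```

```bash
python3 -c "
from bench import *
s=observe(); print(s['clock'],s['force'],s['eef_pos']); print(job_done())"
```

```text
20.7 [0.79847496 0.01853236 0.38372384] [442.5848749  151.63622459 130.07758904]
the job is handed in; nothing more can be done
None
```

I moved the stop pin to the middle hole and wound the crank about 3.75 turns clockwise, until the screw was nipped against the pin. I then let go and handed the job in at about 21 s.

- **Pin seating:** The pin went in freely, and pressing down met about 20 N of reaction at the same tool height as in its first hole. A later wrist picture matched a seated pin.
- **Nip force:** Slow free-running drag at the handle was about 5.8 N, and I stopped at about 10.5 N. That puts an estimated 35–40 N on the pin, perhaps half that once it settled.
- **Contact:** In the last picture the lug sits within about 1° of the angle I predicted for contact. The pin's top has leaned about 2 mm away from the screw while its block has not moved.
- **Disagreements and limits:**
  - The stiffening came gradually, over about 20° of crank rather than a few, probably because the pin was taking up its slack in the hole.
  - My estimate of the screw's end in the last picture still gave a gap of about 3 mm. I put this down to the blurred end face, since the force and the pin's lean both showed contact.
  - I did not measure the nip again after letting go.
- **Bystanders:** I never worked near the jar or the bottle, and did not check them again in a final picture. The gripper was clear of everything at the end, with wrist force near zero.

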